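# Serve the glazed rice cracker with the spatula

### The job

Take up the spatula and slide its blade under the dark glazed rice cracker, pushing it up against the sheet's raised lip, lift it off the cookie sheet, and tip it gently from low down onto the blue plate so that it lies flat near the middle, right side up. Then lay the spatula back down with its blade flat on the green mat and let go. Do not touch the glazed cracker with the gripper, and leave the pale cracker, the mug and the jar where they are.

Things in the scene. Friction and masses are not known exactly. Their poses are not given: they have to be found in the camera images.
- spatula_grip (a point): Grasp point of the loose steel spatula (200 g), in the front half of its wooden handle. x runs along the handle towards the blade's nose, y across, z up. Handle: bar 20 mm wide, 24 tall, 100 long, parallel to the blade, from 35 mm ahead to 65 mm behind this point. The point is 52 mm above the blade's underside, 115 mm behind the blade's centre, 175 mm behind its nose edge.
- spatula_blade (a point): Centre of the spatula's flat steel blade, 120 (x) x 72 x 2 mm, 1 mm above its underside; axes as at the grip. A sloping neck 18 mm wide joins its rear edge to the raised handle. The spatula starts on the mat, balanced on its flat blade with the handle in the air, nose roughly to the robot's left (+y).
- glazed_mid (a point): Centre (half-way up) of the dark brown glazed rice cracker, a rigid disc 84 mm across, 10 mm thick, 30 g, loose. Its underside is flat within 26 mm of the axis and rises to 5 mm above the sheet at its edge, so a blade on the sheet gets under. z up. It is slippery on the blade (friction about 0.35): slides off when tipped some 30 degrees.
- plain_mid (a point): Centre of the pale plain rice cracker, same shape; lies next to the glazed one, centres about 116 mm apart. Leave alone.
- sheet_lip (a point): Middle of the cookie sheet's raised lip, at the foot of its inner face, 3 mm above the bench (the sheet's top). y points out through the lip, x along it. Sheet: fixed grey metal, 240 (x) x 200 mm (y). The 6 mm lip stands 13 mm above it along the robot's left (+y) end only; the other end, 194 mm away, and sides are flush. Cracker centres lie 45 to 85 mm from the lip.
- plate: Loose blue ceramic plate (550 g), outer diameter 208 mm, rim 14 mm high; origin at the centre of its underside. Flat inner floor 5 mm above the bench out to a radius of about 82 mm, from there it slopes up to the rim.
- mat: Fixed green mat, 140 mm (x) by 240 mm (y) by 3 mm thick, origin at the centre of its underside; the spatula's place.
- mug_mid (a point): Centre of a terracotta mug, diameter 76 mm, 85 mm high, beyond the work. Leave alone.
- jar_mid (a point): Centre of an amber jar with red cap, diameter 60 mm, 80 mm high, beyond the work. Leave alone.

How it is judged:
On the way, in this order (a step that is already met when the one before it is completed fails the run):
1. the glazed cracker is carried on the spatula, clear of the sheet (height (world z) of glazed_mid above 0.03 m and contact force between glazed and spatula above 0.05 N and contact force between glazed and sheet below 0.02 N), for 0.3 s.
2. the glazed cracker lies flat on the plate, off the spatula (horizontal distance between glazed_mid and plate below 0.055 m and height (world z) of glazed_mid below 0.016 m and angle between glazed_mid's own z axis and vertical below 0.15 rad and contact force between glazed and spatula below 0.02 N), for 0.2 s.
At the end, for the whole second after the job is handed in: The glazed cracker lies on the plate, right side up and flat (within 0.15 rad), its centre within 55 mm of the plate's centre; the spatula stands level (within 0.1 rad) on its blade with the blade's centre over the mat, at rest and released (horizontal distance between glazed_mid and plate below 0.055 m and height (world z) of glazed_mid below 0.016 m and angle between glazed_mid's own z axis and vertical below 0.15 rad and x of spatula_blade in the frame of mat between -0.07 and 0.07 m and y of spatula_blade in the frame of mat between -0.12 and 0.12 m and height (world z) of spatula_blade below 0.009 m and angle between spatula_blade's own z axis and vertical below 0.1 rad); the robot touches nothing.
It fails at once if the gripper or arm touches the glazed cracker (contact force between any of the fingers, the arm and glazed above 0.2 N).
It fails at once if the glazed cracker is dropped or thrown (faster than 0.9 m/s) (linear speed of glazed above 0.9 m/s).
It fails at once if the pale cracker is shifted more than 20 mm (distance of plain_mid from where it was at the start of the episode above 0.02 m).
It fails at once if the mug or the jar is shifted more than 30 mm (distance of any of mug_mid, jar_mid from where it was at the start of the episode above 0.03 m).
It also fails if it takes over 70 s, if anything falls off the work surface, if the arm or the gripper's body presses on something with over 40 N, if the wrist force passes 120 N, or if a joint passes its speed limit or range.

### The arm

A 7-joint arm with a two-finger parallel gripper is mounted at the origin on the work surface. World frame = base frame: x ahead of the robot, y to its left, z up, the work surface at z = 0. Lengths are in m, angles in rad, forces in N, time in s.
With the tool pointing down it reaches from about 0.425 to 0.825 m from the base axis. Payload 3.6 kg.
Tool frame: the origin (TCP) lies midway between the tips of the shut fingers; the grasp point (between the pads) lies 19 mm behind it; z points along the fingers, y is the line along which they close (so a half turn about z gives the same grasp; the last joint's range is limited). The gripper opens to 85 mm and grips with 20 to 120 N. Pads are 22 mm wide; open, the fingers measure 114 mm over their backs; the gripper's body (76 mm by 85 mm) begins 54 mm behind the grasp point. The pads swing forward as they close: fully open they stand 13 mm farther back than shut.
Start: joints at [-1.202, 0.615, -0.013, 1.423, 0.008, 1.103, -0.04], TCP at [0.251, 0.6, 0.231] pointing down, gripper open.
Joint ranges: [-3.12, 3.12], [-0.3, 2.06], [-1.34, 1.32], [0.26, 2.42], [-1.36, 4.5], [0.01, 1.98], [-2.84, 2.84]. Speed limits (rad/s): [2.79, 2.79, 3.14, 3.14, 3.14, 3.14, 3.14].

### API

Orientations are given as a rotation vector (axis times angle).
In Python, from rig import sense, read_camera, camera_params, finish_job, spot_in gives the robot as it stands. The module is installed in compiled form; this text tells all that it offers.
- The arm moves only by the tool step_arm, never from a script. Its argument "series" is a list of rows, each a list of 5 numbers: the shift along the tool's x, y, z in cm, then the turn about the tool's z in degrees, then the finger opening in cm, from 0 to 8.54. In form: [[x, y, z, turn, hand], ...]. A call has 1 to 12 rows; each row shifts and turns the commanded pose from where the row before left it, along the tool's axes as they then stand; what a row does not reach is not made up. A row lasts 1/10 s, in which the tool goes at most 50 mm and 8.59 degrees, less where a joint would pass 70% of its speed; a pose out of reach is approached as far as the arm can. A call is refused whole if a number of a shift passes 5 or a number of a turn 8.59, either way. A call with a gripper value outside its range is refused whole. The fingers move at their own pace and stop on an object; "grip_force" is the grip in N (left out, the last holds). Time passes only in rows, so rows that do not move let the fingers close. It gives the time, the measured TCP pose, the force, the opening and the grip force at its end, in the units of the state.
- sense(): the state, without advancing time (a new reading comes with each control period).
- read_camera(name): name is "scene" or "top" or "wrist"; returns (picture, depth): 384x512x3 uint8, red, green, blue; 384x512 float32, m along the optical axis (not along the pixel's ray), 0 where there is no reading.
- camera_params(name): a dict with "camera_matrix" (3x3 intrinsics, pixels), "origin" and "orientation" of the camera in the world. Camera axes: x right, y up, looking along -z (the intrinsics and any distortion apply to the point x, -y, -z); pixel columns grow to the right and rows downward; lengths in m; the calibration is good to about 2 mm. The wrist camera is an equidistant fisheye: a pixel r from the principal point sees the ray r / f radians off the axis. A picture is of the moment at which its call begins: read the wrist's pose just before it. camera_params takes no time and is no camera call; for the wrist camera it gives the pose at the moment of the call.
- finish_job(): hands the job in; it is judged then, once.
Trained networks look in the newest picture that a camera, given by its name, has taken for a name from the list of things; names that differ only in an ending like _2 or _b are one class to them, and where a whole thing is asked for, a point or a joint stands for the part that bears it (a point fixed in the world has none). Each returns a list of dicts, best first, with "p" (0 to 1); they miss things now and then, are a little off and sometimes report something else, mostly with a low value. They report only what shows in the picture. A call takes as long as a camera call.
- spot_in(camera, name): "bbox" ([left, top, width, height] as shares, 0 to 1, of the picture: columns of its width, rows of its height, round what is visible of it).
The state is a dict: "time": time; "joint_pos": joint angles; "qd": joint speeds; "joint_efforts": joint torques, N m; "ee_pos": TCP position; "eef_rot": TCP orientation; "contact_force": force on the tool from outside, world axes, zero at the start; "wrist_torque": the same for the moment, N m; "width": opening from 0.0 (shut) to 1.0 (fully open); "gripper_force": force on a finger pad.
Only numpy, scipy, OpenCV 4.12 (cv2) and the standard library are available. Lean on these libraries where they do the work, as an engineer would, in place of code of your own. Each camera call takes 0.05 s, during which the arm holds its last target. There are 200 camera calls.

## Working session

There is one attempt and no reset: what is moved stays moved. The work goes in short steps, Python scripts to look and compute and a tool call to move; the robot and the scene stay as the last step left them, time stands still between calls to the robot, and variables do not carry over. Pictures are saved under pics/ and viewed, at most 10 in all, crops included, and the job is handed in when it is done.

Besides the shell and the picture viewer there is one more tool, called after ">>>" by a JSON object that holds its "name" and its "arguments". step_arm: Moves the arm, as the interface text tells. Its arguments: {"type":"object","properties":{"series":{"type":"array","items":{"type":"array","items":{"type":"number"}}},"grip_force":{"type":"number"}},"required":["series"]}

```bash
mkdir -p pics; cat > h.py <<'E'
import numpy as np,cv2
from scipy.spatial.transform import Rotation as R
from rig import *
def rot(o):
    o=np.array(o,float)
    return o if o.shape==(3,3) else (R.from_rotvec(o).as_matrix() if o.size==3 else R.from_quat(o).as_matrix())
def cloud(name):
    cp=camera_params(name); im,d=read_camera(name)
    K=np.array(cp["camera_matrix"]); v,u=np.mgrid[0:384,0:512]
    p=np.stack([(u-K[0,2])/K[0,0]*d,-(v-K[1,2])/K[1,1]*d,-d],-1)
    return im,d,p@rot(cp["orientation"]).T+np.array(cp["origin"])
E
python3 - <<'E'
from h import *
s=sense();print(s)
for n in("scene","top"):
    print(camera_params(n))
    im,d,P=cloud(n);cv2.imwrite(f"pics/{n}0.png",im[:,:,::-1]); np.save(n+"0.npy",P)
    for t in("spatula_grip","glazed_mid","plain_mid","plate","mat","mug_mid","jar_mid"):
        for r in spot_in(n,t)[:1]:
            l,tp,w,h=np.array(r["bbox"])*[512,384,512,384]
            print(n,t,round(r["p"],2),np.round([l,tp,w,h]),P[int(tp+h/2),int(l+w/2)].round(3))
E
```

```text
{'time': 0.0, 'joint_pos': array([-1.20151357,  0.61591088, -0.01261899,  1.42494215,  0.00813201,
        1.10339187, -0.04038824]), 'qd': array([-1.98242162e-05, -1.26080204e-03,  2.23744513e-04,  1.84416184e-03,
       -4.54644305e-04,  1.25705066e-03,  9.72969374e-04]), 'joint_efforts': array([-3.90846290e-04, -4.69202685e+01,  2.58690538e-01, -1.71034938e+01,
        9.80453391e-03,  9.43655876e-03, -5.40898483e-06]), 'ee_pos': array([0.25029218, 0.59903089, 0.23012923]), 'eef_rot': array([-0.61740934, -3.0798677 ,  0.00402506]), 'contact_force': array([0.60089744, 0.88531741, 0.21494452]), 'wrist_torque': array([ 0.00653475, -0.03126441, -0.01635219]), 'gripper_force': 0.0, 'width': 0.9983142988421178}
{'camera_matrix': array([[460.31531782,   0.        , 252.39554128],
       [  0.        , 460.31531782, 190.4626891 ],
       [  0.        ,   0.        ,   1.        ]]), 'origin': array([1.57761557, 0.14605741, 1.09436593]), 'orientation': array([0.56946956, 0.64562294, 1.65517492])}
scene spatula_grip 0.79 [127. 145.  70.  30.] [ 0.466 -0.344  0.006]
scene glazed_mid 0.86 [34
[... 369 characters left out ...]
ay([[355.33218685,   0.        , 250.43773545],
       [  0.        , 355.33218685, 189.7103032 ],
       [  0.        ,   0.        ,   1.        ]]), 'origin': array([ 0.47181058, -0.02118407,  0.94321168]), 'orientation': array([ 0.1264344 , -0.11628104, -1.53909773])}
top spatula_grip 0.57 [327. 223. 105.  34.] [ 0.495 -0.345  0.025]
top glazed_mid 0.86 [111. 186.  26.  34.] [0.575 0.319 0.016]
top plain_mid 0.89 [103. 231.  34.  33.] [0.458 0.322 0.016]
top plate 0.9 [212. 185.  83.  79.] [ 0.525 -0.022  0.005]
top mat 0.94 [324. 217.  98.  66.] [ 0.471 -0.337  0.002]
top mug_mid 0.58 [329. 117.  36.  47.] [ 0.764 -0.27   0.003]
top jar_mid 0.85 [205. 121.  19.  27.] [0.747 0.083 0.078]
```

```bash
python3 - <<'E'
import cv2
a=cv2.imread("pics/top0.png")[90:330,60:460]; cv2.imwrite("pics/top0c.png",cv2.resize(a,None,fx=2,fy=2,interpolation=cv2.INTER_CUBIC))
E
```

```text
(no output)
```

View pics/top0c.png

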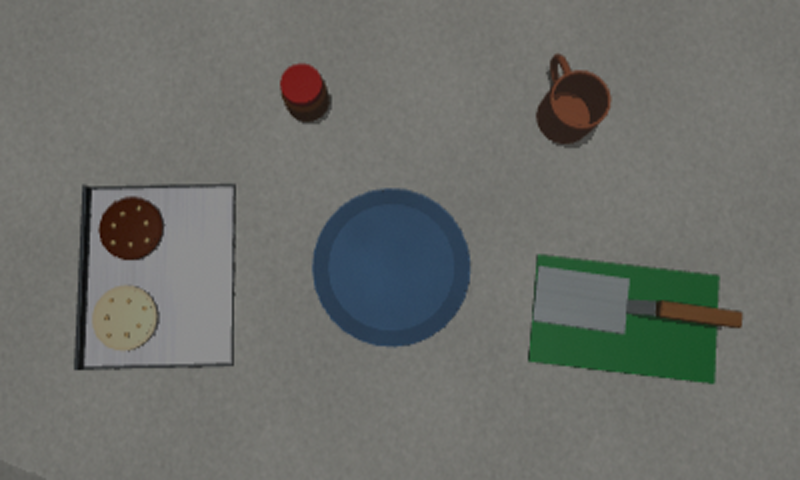

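The top view is usable: left is +y and up is +x. The spatula is at crop (535–740, 300), with its nose to the left. The glazed cracker is at (132, 228), the pale one at (126, 318), the lip at x≈85 and the plate at (391, 267). Next I compute exact poses.

```bash
cat >> h.py <<'E'
def ray(name,u,v,z):
    cp=camera_params(name);K=np.array(cp["camera_matrix"]);M=rot(cp["orientation"]);o=np.array(cp["origin"])
    d=M@np.array([(u-K[0,2])/K[0,0],-(v-K[1,2])/K[1,1],-1]);return o+d*(z-o[2])/d[2]
E
python3 - <<'E'
from h import *
im=cv2.imread("pics/top0.png");hsv=cv2.cvtColor(im,cv2.COLOR_BGR2HSV)
c=lambda x,y,z:(ray("top",60+x/2,90+y/2,z)*1000).round(0)
print("sheet corners",[c(*p,3) for p in((90,187),(83,368),(234,185),(233,364))])
print("blade corners",[c(*p,5) for p in((538,267),(629,279),(626,333),(534,321))])
print("mat",[c(*p,3) for p in((538,256),(718,274),(714,382),(530,361))])
print("handle ends top",c(659,309,67),c(741,319,67))
def cen(m,z,box):
    mm=np.zeros_like(m);x,y,w,h=box;mm[y:y+h,x:x+w]=m[y:y+h,x:x+w]
    cn=max(cv2.findContours(mm,0,2)[0],key=cv2.contourArea);e=cv2.minEnclosingCircle(cn);el=cv2.fitEllipse(cn)
    return (ray("top",*el[0],z)*1000).round(1),el[1]
gl=(im.max(2)<110).astype(np.uint8); print("glazed",cen(gl,8,(108,184,34,40)))
pl=((hsv[...,0]<40)&(hsv[...,1]>50)).astype(np.uint8);print("plain",cen(pl,8,(100,226,42,42)))
bl=((hsv[...,0]>95)&(hsv[...,0]<125)&(hsv[...,1]>90)).astype(np.uint8);print("plate",cen(bl,10,(205,178,100,95)))
E
```

```text
sheet corners [array([ 137., -896., 3000.]), array([ 657., -868., 3000.]), array([ 120., -472., 3000.]), array([ 633., -444., 3000.])]
blade corners [array([ 202.,  848., 5000.]), array([ 255., 1363., 5000.]), array([ 557., 1338., 5000.]), array([ 505.,  824., 5000.])]
mat [array([ 303.,  420., 3000.]), array([ 340.,  936., 3000.]), array([ 643.,  912., 3000.]), array([ 601.,  395., 3000.])]
handle ends top [ -398. 25190. 67000.] [  293. 32647. 67000.]
glazed (array([ -273.8, -2575.7,  8000. ]), (31.14531707763672, 32.55165481567383))
plain (array([  609., -2571.,  8000.]), (30.2002010345459, 32.15079879760742))
plate (array([  -77.1,    46. , 10000. ]), (77.30643463134766, 77.46046447753906))
```

>>> {"name": "step_arm", "arguments": {"series": [[0,0,0,0,8.5]]}}

```text
time: 0.9
ee_pos: [0.2506, 0.5997, 0.2313]
eef_rot: [-0.618, -3.08, 0.0]
contact_force: [0.6, -0.6, -0.6]
width: 0.996
gripper_force: 0.0
```

```bash
sed -i 's/def ray(name,u,v,z):/def ray(name,u,v,z):\n    z=z\/1000/' h.py
python3 - <<'E'
from h import *
im=cv2.imread("pics/top0.png");hsv=cv2.cvtColor(im,cv2.COLOR_BGR2HSV)
c=lambda x,y,z:(ray("top",60+x/2,90+y/2,z)*1000).round(0)
print("sheet corners",[c(*p,3) for p in((90,187),(83,368),(234,185),(233,364))])
print("blade corners",[c(*p,5) for p in((538,267),(629,279),(626,333),(534,321))])
print("mat",[c(*p,3) for p in((538,256),(718,274),(714,382),(530,361))])
print("handle ends top",c(659,309,67),c(741,319,67))
def cen(m,z,box):
    mm=np.zeros_like(m);x,y,w,h=box;mm[y:y+h,x:x+w]=m[y:y+h,x:x+w]
    cn=max(cv2.findContours(mm,0,2)[0],key=cv2.contourArea);el=cv2.fitEllipse(cn)
    return (ray("top",*el[0],z)*1000).round(1),el[1]
gl=(im.max(2)<110).astype(np.uint8); print("glazed",cen(gl,8,(108,184,34,40)))
pl=((hsv[...,0]<40)&(hsv[...,1]>50)).astype(np.uint8);print("plain",cen(pl,8,(100,226,42,42)))
bl=((hsv[...,0]>95)&(hsv[...,0]<125)&(hsv[...,1]>90)).astype(np.uint8);print("plate",cen(bl,10,(205,178,100,95)))
print(rot(sense()["eef_rot"]).round(3))
E
```

```text
sheet corners [array([625., 379.,   3.]), array([387., 366.,   3.]), array([633., 185.,   3.]), array([398., 172.,   3.])]
blade corners [array([ 534., -222.,    5.]), array([ 522., -341.,    5.]), array([ 452., -336.,    5.]), array([ 464., -217.,    5.])]
mat [array([ 549., -223.,    3.]), array([ 532., -459.,    3.]), array([ 393., -448.,    3.]), array([ 413., -212.,    3.])]
handle ends top [ 483. -356.   67.] [ 474. -455.   67.]
glazed (array([570.6, 317.4,   8. ]), (31.14531707763672, 32.55165481567383))
plain (array([453.6, 316.7,   8. ]), (30.2002010345459, 32.15079879760742))
plate (array([528.4, -28.1,  10. ]), (77.30643463134766, 77.46046447753906))
[[-0.923  0.385 -0.   ]
 [ 0.385  0.923 -0.   ]
 [ 0.    -0.    -1.   ]]
```

>>> {"name": "step_arm", "arguments": {"series": [[0,0,0,8.1,8.5],[0,0,0,8.1,8.5],[0,0,0,8.1,8.5],[0,0,0,8.1,8.5],[0,0,0,8.1,8.5],[0,0,0,8.1,8.5],[0,0,0,8.1,8.5],[0,0,0,8.1,8.5],[0,0,0,8.1,8.5]]}}

```text
time: 1.8
ee_pos: [0.2504, 0.5998, 0.2313]
eef_rot: [-2.332, -2.104, 0.0]
contact_force: [-0.3, -0.7, 0.1]
width: 0.994
gripper_force: 0.0
```

>>> {"name": "step_arm", "arguments": {"series": [[-3.2,3,0,0,8.5],[-3.2,3,0,0,8.5],[-3.2,3,0,0,8.5],[-3.2,3,0,0,8.5],[-3.2,3,0,0,8.5],[-3.2,3,0,0,8.5],[-3.2,3,0,0,8.5],[-3.2,3,0,0,8.5],[-3.2,3,0,0,8.5],[-3.2,3,0,0,8.5]]}}

```text
time: 2.8
ee_pos: [0.519, 0.2509, 0.2316]
eef_rot: [-2.326, -2.111, -0.001]
contact_force: [0.9, 0.5, 0.5]
width: 0.994
gripper_force: 0.0
```

>>> {"name": "step_arm", "arguments": {"series": [[-4.5,0.3,0,0,8.5],[-4.5,0.3,0,0,8.5],[-4.5,0.3,0,0,8.5],[-4.5,0.3,0,0,8.5],[-4.5,0.3,0,0,8.5],[-4.5,0.3,0,0,8.5],[-4.5,0.3,0,0,8.5],[-4.5,0.3,0,0,8.5],[-4.5,0.3,0,0,8.5],[0,0,0,0,8.5]]}}

```text
time: 3.8
ee_pos: [0.504, -0.1627, 0.2322]
eef_rot: [2.337, 2.092, -0.006]
contact_force: [-0.8, -0.1, -0.1]
width: 0.996
gripper_force: 0.0
```

>>> {"name": "step_arm", "arguments": {"series": [[-4.6,0,0,0,8.5],[-4.6,0,0,0,8.5],[-4.6,0,0,0,8.5],[-4.6,0,0,0,8.5],[-4.6,0,0,0,8.5],[0,0,3,0,8.5],[0,0,3,0,8.5],[0,0,0,0,8.5]]}}

```text
time: 4.6
ee_pos: [0.4814, -0.3798, 0.1671]
eef_rot: [-2.319, -2.104, 0.001]
contact_force: [0.1, 1.1, -0.7]
width: 0.992
gripper_force: 0.0
```

```bash
python3 - <<'E'
from h import *
s=sense();M=rot(s["eef_rot"]);print(s["ee_pos"],M[:,0].round(3))
cp=camera_params("wrist");im,d=read_camera("wrist");cv2.imwrite("pics/w1.png",im[:,:,::-1])
K=np.array(cp["camera_matrix"]);Rc=rot(cp["orientation"]);f=K[0,0];print(K[0],cp["origin"])
hsv=cv2.cvtColor(im,cv2.COLOR_RGB2HSV)
v,u=np.mgrid[0:384,0:512];x=u-K[0,2];y=v-K[1,2];r=np.hypot(x,y)+1e-9;th=r/f
D=np.stack([np.tan(th)*x/r,-np.tan(th)*y/r,-np.ones_like(r)],-1)
P=(D*d[...,None])@Rc.T+np.array(cp["origin"])
m=(P[...,2]>.058)&(P[...,2]<.076)&(th<1.2)&(hsv[...,0]<25)&(hsv[...,1]>80)&(d>0)
Q=P[m];print(len(Q),Q.mean(0),Q.min(0),Q.max(0))
w,V=np.linalg.eigh(np.cov(Q[:,:2].T));print(V[:,1]);e=(Q[:,:2]-Q.mean(0)[:2])@V;print(np.percentile(e,[1,99],axis=0))
E
```

```text
[ 0.48136101 -0.37981988  0.16706665] [0.097 0.995 0.006]
[297.31863964   0.         258.9395247 ] [ 0.49154049 -0.30043587  0.31022582]
3034 [ 0.55140988 -0.35939168  0.06684249] [ 0.46731959 -0.45469683  0.05800193] [ 0.77034289 -0.22392907  0.07598045]
[-0.84718261 -0.53130182]
[[-0.03859749 -0.24672625]
 [ 0.04261816  0.11561039]]
```

View pics/w1.png

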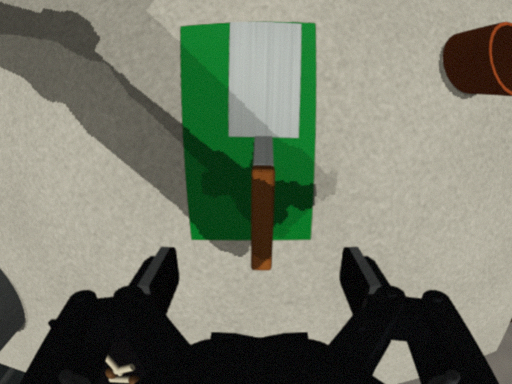

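The handle runs straight down the picture at columns 252–272, rows 167–270, so the tool is aligned with it. I'll measure it again without the mug.

```bash
cat >> h.py <<'E'
def wcloud():
    cp=camera_params("wrist");im,d=read_camera("wrist")
    K=np.array(cp["camera_matrix"]);Rc=rot(cp["orientation"]);f=K[0,0]
    v,u=np.mgrid[0:384,0:512];x=u-K[0,2];y=v-K[1,2];r=np.hypot(x,y)+1e-9;th=np.minimum(r/f,1.4)
    D=np.stack([np.tan(th)*x/r,-np.tan(th)*y/r,-np.ones_like(r)],-1)
    return im,d,(D*d[...,None])@Rc.T+np.array(cp["origin"])
E
python3 - <<'E'
from h import *
print(sense()["ee_pos"])
im,d,P=wcloud()
hsv=cv2.cvtColor(im,cv2.COLOR_RGB2HSV)
m=(P[...,2]>.055)&(P[...,2]<.08)&(hsv[...,0]<25)&(hsv[...,1]>80)
m[:,:235]=0;m[:,290:]=0
Q=P[m];print(len(Q),Q.mean(0))
w,V=np.linalg.eigh(np.cov(Q[:,:2].T));print(V[:,1]);e=(Q[:,:2]-Q.mean(0)[:2])@V;print(e.min(0),e.max(0))
E
```

```text
[ 0.48277955 -0.38086848  0.16961146]
2123 [ 0.4824667  -0.40035674  0.06670819]
[0.11163871 0.99374886]
[-0.00954621 -0.05471055] [0.00973574 0.04453774]
```

>>> {"name": "step_arm", "arguments": {"series": [[-1,0.1,2,0,8.5],[0,0,4,0,8.5],[0,0,4,0,8.5],[0,0,2.4,0,8.5],[0,0,1,0,8.5],[0,0,0,0,8.5],[0,0,0,0,8.5]]}}

```text
time: 5.4
ee_pos: [0.4847, -0.3937, 0.0395]
eef_rot: [2.323, 2.108, 0.001]
contact_force: [-0.1, -0.5, 0.1]
width: 0.997
gripper_force: 0.0
```

>>> {"name": "step_arm", "arguments": {"series": [[0,0,0,0,4],[0,0,0,0,1],[0,0,0,0,1],[0,0,0,0,1],[0,0,0,0,1],[0,0,0,0,1],[0,0,0,0,1],[0,0,0,0,1],[0,0,0,0,1],[0,0,0,0,1]], "grip_force": 120}}

```text
time: 6.4
ee_pos: [0.4834, -0.3928, 0.0377]
eef_rot: [2.327, 2.11, 0.0]
contact_force: [-2.0, 0.7, 4.8]
width: 0.214
gripper_force: 117.1
```

>>> {"name": "step_arm", "arguments": {"series": [[0,0,0,0,1],[0,0,-1,0,1],[0,0,-2,0,1],[0,0,-2,0,1],[0,0,0,0,1],[0,0,0,0,1]]}}

```text
time: 7.0
ee_pos: [0.483, -0.3923, 0.0869]
eef_rot: [-2.326, -2.111, 0.0]
contact_force: [-0.1, 0.4, -2.9]
width: 0.217
gripper_force: 117.5
```

```bash
cat >> h.py <<'E'
def blade():
    """blade seen by the wrist camera: prints tilt + nose position"""
    s=sense();im,d,P=wcloud();M=rot(s["eef_rot"])
    L=(P-np.array(s["ee_pos"]))@M   # tool frame
    hsv=cv2.cvtColor(im,cv2.COLOR_RGB2HSV)
    m=(abs(L[...,1])<.030)&(L[...,0]>.060)&(L[...,0]<.172)&(abs(L[...,2]-.033)<.025)&(d>0)
    Q=L[m];A=np.c_[Q[:,:2],np.ones(len(Q))];c=np.linalg.lstsq(A,Q[:,2],rcond=None)[0]
    print("pose",s["ee_pos"].round(4),"head",np.degrees(np.arctan2(M[1,0],M[0,0])).round(2),"pitch deg (nose down +)",np.degrees(c[0]).round(2),"roll",np.degrees(c[1]).round(2),"blade top z under tcp at x=.115:",(c[0]*.115+c[2]).round(4),len(Q))
    return im
E
python3 - <<'E'
from h import *
cv2.imwrite("pics/w2.png",blade()[:,:,::-1]);print(sense())
E
```

```text
pose [ 0.483  -0.3923  0.0869] head 84.44 pitch deg (nose down +) 0.12 roll 0.01 blade top z under tcp at x=.115: 0.0332 13806
{'time': 7.05, 'joint_pos': array([ 0.45250839,  0.75579545,  0.33025011,  1.66516597, -0.32267706,
        0.77697288,  0.83445834]), 'qd': array([ 0.00151536,  0.01311557, -0.00508644,  0.00851923, -0.00120488,
        0.00179747, -0.00048483]), 'joint_efforts': array([ 8.82115751e-02, -4.91900468e+01,  4.94937524e+00, -1.35157183e+01,
       -6.46111392e-02,  7.77717819e-02, -2.59937224e-03]), 'ee_pos': array([ 0.48266784, -0.39181762,  0.08618366]), 'eef_rot': array([-2.32502382e+00, -2.10963387e+00,  5.90681586e-04]), 'contact_force': array([-0.73145544,  0.32906479, -2.74764023]), 'wrist_torque': array([-0.14734742, -0.0079223 ,  0.0187564 ]), 'gripper_force': 117.53574013710022, 'width': 0.21460442727497886}
```

View pics/w2.png

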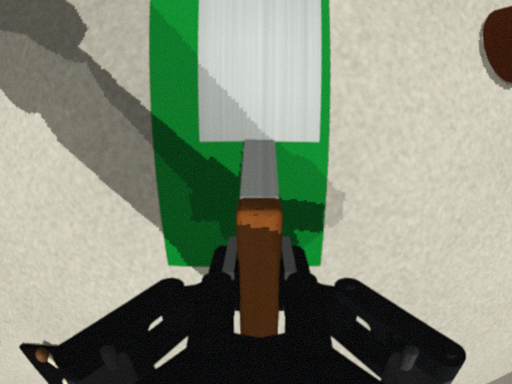

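>>> {"name": "step_arm", "arguments": {"series": [[0,0,-4,-4.1,1],[0,0,-4,-4.1,1],[0,0,0,0,1],[2,0,0,0,1],[4,0,0,0,1],[5,0,0,0,1]]}}

```text
time: 7.65
ee_pos: [0.4768, -0.2831, 0.1655]
eef_rot: [-2.174, -2.266, 0.003]
contact_force: [0.4, 0.9, -1.6]
width: 0.215
gripper_force: 117.9
```

>>> {"name": "step_arm", "arguments": {"series": [[-5,0,0,0,1]]}}

```text
time: 7.75
ee_pos: [0.4811, -0.303, 0.1598]
eef_rot: [-2.111, -2.279, -0.02]
contact_force: [3.3, 2.3, -2.2]
width: 0.214
gripper_force: 118.0
```

>>> {"name": "step_arm", "arguments": {"series": [[-5,0,0,0,1]]}}

```text
time: 7.85
ee_pos: [0.4851, -0.3751, 0.1643]
eef_rot: [-2.151, -2.28, -0.004]
contact_force: [1.4, -2.2, -1.4]
width: 0.217
gripper_force: 118.0
```

>>> {"name": "step_arm", "arguments": {"series": [[0,0,0,0,1]]}}

```text
time: 7.95
ee_pos: [0.4794, -0.3911, 0.166]
eef_rot: [2.177, 2.259, -0.014]
contact_force: [-2.3, -1.0, -1.3]
width: 0.211
gripper_force: 118.1
```

```bash
python3 - <<'E'
from h import *
blade()
E
```

```text
pose [ 0.4794 -0.3911  0.166 ] head 92.12 pitch deg (nose down +) 0.14 roll 0.01 blade top z under tcp at x=.115: 0.0332 13754
```

>>> {"name": "step_arm", "arguments": {"series": [[2,0.5,0,0,1],[4,1,0,0,1],[4,1,0,0,1],[4,1,0,0,1],[4,1,0,0,1],[4,1,0,0,1],[4,1.1,0,0,1],[4,1.1,0,0,1],[4,1.1,0,0,1],[4,1.1,0,0,1],[4,1.1,0,0,1],[4,1.1,0,0,1]]}}

```text
time: 9.2
ee_pos: [0.5811, 0.0849, 0.1656]
eef_rot: [-2.168, -2.27, 0.004]
contact_force: [0.5, -0.4, -1.5]
width: 0.214
gripper_force: 117.9
```

>>> {"name": "step_arm", "arguments": {"series": [[0.2,1.2,2,0,1],[0,0,3,0,1],[0,0,0,0,1],[0,0,0,0,1]]}}

```text
time: 9.6
ee_pos: [0.593, 0.085, 0.1161]
eef_rot: [-2.169, -2.269, 0.005]
contact_force: [1.3, -0.6, -1.8]
width: 0.213
gripper_force: 117.9
```

```bash
python3 - <<'E'
from h import *
cv2.imwrite("pics/w3.png",blade()[:,:,::-1])
im,d,P=wcloud();np.save("w3.npy",P)
for t in("glazed_mid","sheet_lip","plain_mid"):
    for r in spot_in("wrist",t)[:1]: print(t,r["p"],(np.array(r["bbox"])*[512,384,512,384]).round())
E
```

```text
pose [0.593  0.085  0.1161] head 92.59 pitch deg (nose down +) 0.13 roll 0.03 blade top z under tcp at x=.115: 0.0332 13762
sheet_lip 0.59 [ 62.   0. 137.  95.]
```

View pics/w3.png

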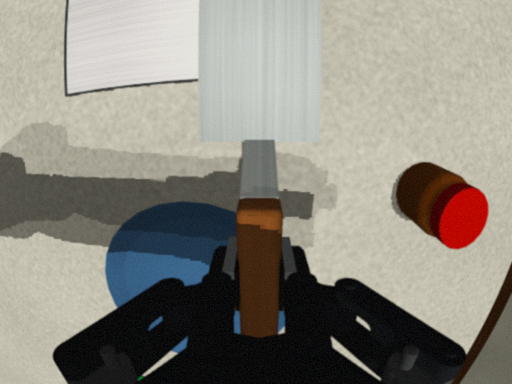

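>>> {"name": "step_arm", "arguments": {"series": [[-1,-1.1,0,0,1],[0,0,3,0,1],[0,0,2,0,1],[0,0,0,0,1],[0,0,0,0,1]]}}

```text
time: 10.35
ee_pos: [0.5846, 0.0745, 0.0681]
eef_rot: [2.17, 2.271, 0.001]
contact_force: [0.8, -0.5, -1.6]
width: 0.218
gripper_force: 117.9
```

```bash
python3 - <<'E'
from h import *
s=sense();M=rot(s["eef_rot"]);print(s["ee_pos"],np.degrees(np.arctan2(M[1,0],M[0,0])),(np.array(s["ee_pos"])+.174*M[:,0]).round(3))
out=[]
im,d,P=cloud("scene");out.append(cv2.resize(im[150:270,270:430],None,fx=3,fy=3,interpolation=2))
np.save("sc1.npy",P)
im,d,P=cloud("top");out.append(cv2.resize(im[165:285,90:190],None,fx=3,fy=3,interpolation=2))
np.save("tp1.npy",P)
cv2.imwrite("pics/c1.png",np.hstack(out)[:,:,::-1])
g=spot_in("top","glazed_mid")[0];b=np.array(g["bbox"])*[512,384,512,384];print(b,ray("top",b[0]+b[2]/2,b[1]+b[3]/2,8))
E
```

```text
[0.58457774 0.0744737  0.068118  ] 92.6113936951592 [0.577 0.248 0.068]
[109.824  187.392   30.208   30.2976] [0.57421294 0.31887458 0.008     ]
```

View pics/c1.png

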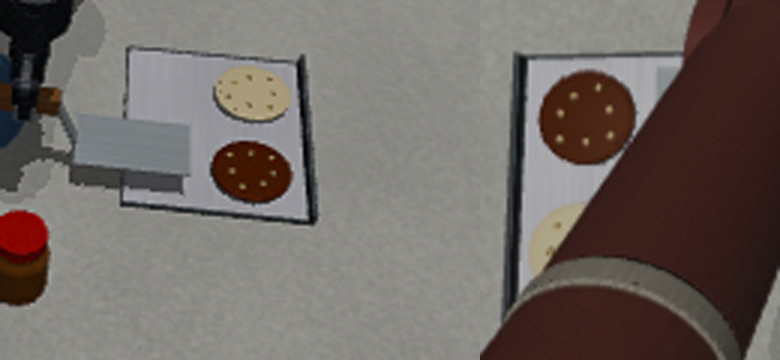

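The blade is lined up with the glazed cracker: in the left panel the nose is at (188, 150) and the cracker at (251, 170). I'll lower it and push.

>>> {"name": "step_arm", "arguments": {"series": [[0,0,1.5,0,1],[0,0,1,0,1],[0,0,0.5,0,1],[0,0,0.1,0,1],[0,0,0,0,1]]}}

```text
time: 11.0
ee_pos: [0.584, 0.0746, 0.0373]
eef_rot: [-2.169, -2.272, -0.001]
contact_force: [-1.8, -0.5, 3.6]
width: 0.215
gripper_force: 118.9
```

>>> {"name": "step_arm", "arguments": {"series": [[0.5,0,0,0,1],[1,0,0,0,1],[1,0,0,0,1],[1,0,0,0,1],[1,0,0,0,1],[1,0,0,0,1],[1,0,0,0,1],[1,0,0,0,1],[1,0,0,0,1],[1,0,0,0,1],[0,0,0,0,1]]}}

```text
time: 12.1
ee_pos: [0.5812, 0.171, 0.0377]
eef_rot: [2.167, 2.272, 0.005]
contact_force: [0.5, -0.5, 5.0]
width: 0.218
gripper_force: 119.1
```

>>> {"name": "step_arm", "arguments": {"series": [[0.5,0,0,0,1],[0.5,0,0,0,1],[0.4,0,0,0,1],[0.3,0,0,0,1],[0,0,0,0,1],[0,0,0,0,1]]}}

```text
time: 12.7
ee_pos: [0.5805, 0.1859, 0.0378]
eef_rot: [2.168, 2.269, 0.003]
contact_force: [-0.1, -3.1, 8.6]
width: 0.214
gripper_force: 119.6
```

```bash
python3 - <<'E'
from h import *
blade()
out=[]
im,d,P=cloud("scene");out.append(cv2.resize(im[150:270,290:430],None,fx=3,fy=3,interpolation=2))
im,d,P=cloud("top");out.append(cv2.resize(im[165:285,90:190],None,fx=3,fy=3,interpolation=2))
cv2.imwrite("pics/c2.png",np.hstack(out)[:,:,::-1])
E
```

```text
pose [0.5805 0.1859 0.0378] head 92.6 pitch deg (nose down +) -9.72 roll 1.25 blade top z under tcp at x=.115: 0.0266 14001
```

View pics/c2.png

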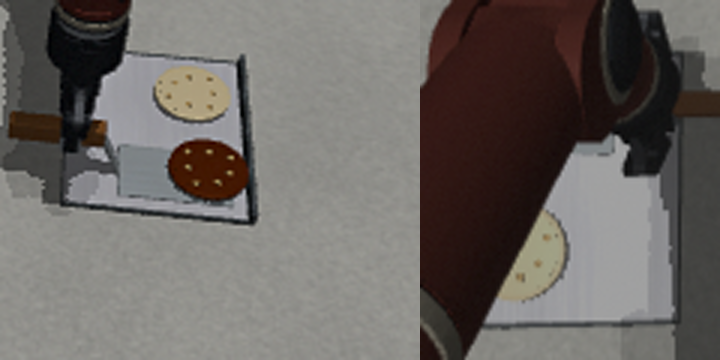

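The cracker is riding up on the blade and sits against the lip, at left panel (208, 168). I'll push on in small steps until the nose meets the lip.

>>> {"name": "step_arm", "arguments": {"series": [[0.3,0,0,0,1],[0.3,0,0,0,1],[0.3,0,0,0,1],[0,0,0,0,1]]}}

```text
time: 13.25
ee_pos: [0.5802, 0.1947, 0.0379]
eef_rot: [2.168, 2.269, 0.003]
contact_force: [0.5, -3.2, 6.7]
width: 0.213
gripper_force: 119.5
```

>>> {"name": "step_arm", "arguments": {"series": [[0.3,0,0,0,1],[0.2,0,0,0,1],[0,0,0,0,1]]}}

```text
time: 13.55
ee_pos: [0.5799, 0.1994, 0.0379]
eef_rot: [2.168, 2.268, 0.003]
contact_force: [1.2, -3.5, 8.2]
width: 0.212
gripper_force: 119.6
```

```bash
python3 - <<'E'
from h import *
s=sense();print(s["ee_pos"],s["contact_force"])
im,d,P=cloud("scene")
hsv=cv2.cvtColor(im,cv2.COLOR_RGB2HSV);m=(im.max(2)<120)&(hsv[...,1]>100)&(abs(P[...,0]-.572)<.06)&(abs(P[...,1]-.33)<.06)&(P[...,2]<.04)
Q=P[m];A=np.c_[Q[:,:2]-Q[:,:2].mean(0),np.ones(len(Q))];print(Q.mean(0),np.ptp(Q,0),np.linalg.lstsq(A,Q[:,2],rcond=None)[0])
E
```

```text
[0.5799448  0.19944199 0.03789594] [ 1.16005945 -3.466398    8.22623341]
[ 0.58072109  0.33160427 -0.40620728] [0.10966426 0.11987556 0.78702585] [-6.03526183  0.43788224 -0.40620728]
```

>>> {"name": "step_arm", "arguments": {"series": [[0,0,-0.2,0,1],[0,0,-0.5,0,1],[-0.2,0,-1,0,1],[-0.2,0,-1,0,1],[0,0,-1,0,1],[0,0,-1,0,1],[0,0,-0.8,0,1],[0,0,-0.3,0,1],[0,0,0,0,1],[0,0,0,0,1],[0,0,0,0,1],[0,0,0,0,1]]}}

```text
time: 14.8
ee_pos: [0.5781, 0.1963, 0.0938]
eef_rot: [-2.17, -2.271, 0.001]
contact_force: [-0.8, -0.1, -2.0]
width: 0.209
gripper_force: 117.9
```

```bash
cat >> h.py <<'E'
def crk():
    s=sense();M=rot(s["eef_rot"]);im,d,P=cloud("scene")
    L=(P-np.array(s["ee_pos"]))@M
    hsv=cv2.cvtColor(im,cv2.COLOR_RGB2HSV);m=(hsv[...,1]>120)&(L[...,0]>.07)&(L[...,0]<.24)&(abs(L[...,1])<.08)&(abs(L[...,2]-.028)<.03)&(d>0)
    Q=L[m];print("tcp",s["ee_pos"],"cracker in tool frame",np.median(Q,0).round(4),np.percentile(Q,[2,98],axis=0).round(3),len(Q));return im
E
python3 - <<'E'
from h import *
im=crk();cv2.imwrite("pics/c3.png",cv2.resize(im[130:270,260:430],None,fx=3,fy=3,interpolation=2)[:,:,::-1])
E
```

```text
tcp [0.57808064 0.19631921 0.09379833] cracker in tool frame [ 0.1309 -0.0034  0.0227] [[ 0.095 -0.044  0.018]
 [ 0.168  0.032  0.028]] 415
```

View pics/c3.png

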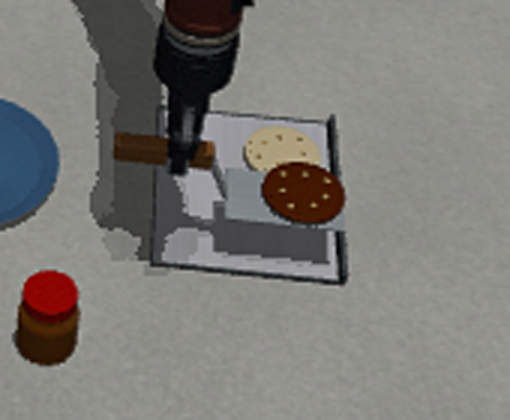

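The cracker is lifted, flat, and 43 mm behind the nose. Now I carry it gently back to the run-up position behind the plate.

>>> {"name": "step_arm", "arguments": {"series": [[-0.5,-0.05,0,0,1],[-1,-0.1,0,0,1],[-1.5,-0.2,0,0,1],[-2,-0.25,0,0,1],[-2.5,-0.3,0,0,1],[-3,-0.35,0,0,1],[-3,-0.35,0,0,1],[-3,-0.35,0,0,1],[-3,-0.35,0,0,1],[-3,-0.35,0,0,1],[-3,-0.35,0,0,1],[-3,-0.35,0,0,1]]}}

```text
time: 16.05
ee_pos: [0.5571, -0.0931, 0.0946]
eef_rot: [2.172, 2.269, -0.001]
contact_force: [0.7, 0.7, -1.6]
width: 0.209
gripper_force: 117.9
```

>>> {"name": "step_arm", "arguments": {"series": [[-3,-0.35,0,0,1],[-3,-0.35,0,0,1],[-3,-0.35,0,0,1],[-3,-0.35,0,0,1],[-2.5,-0.3,0,0,1],[-2.3,-0.3,0,0,1],[-1.5,-0.2,0,0,1],[-1,-0.1,0,0,1],[-0.5,0,0,0,1],[0,0,0,0,1],[0,0,0,0,1]]}}

```text
time: 17.15
ee_pos: [0.5445, -0.2871, 0.0941]
eef_rot: [-2.167, -2.273, -0.002]
contact_force: [0.5, 1.1, -2.1]
width: 0.217
gripper_force: 117.9
```

```bash
python3 - <<'E'
from h import *
im=crk()
g=spot_in("scene","plate")[0];b=np.array(g["bbox"])*[512,384,512,384];print(b,ray("scene",b[0]+b[2]/2,b[1]+b[3]/2,12))
s=sense();M=rot(s["eef_rot"]);print(np.degrees(np.arctan2(M[1,0],M[0,0])))
E
```

```text
tcp [ 0.54447729 -0.28708288  0.09414964] cracker in tool frame [ 0.1334 -0.0035  0.0228] [[ 0.097 -0.042  0.018]
 [ 0.17   0.033  0.028]] 351
[216.1152 161.3184  63.8976  48.3072] [ 0.54224718 -0.02720041  0.012     ]
92.75018638103636
```

>>> {"name": "step_arm", "arguments": {"series": [[-0.3,0,0.5,0,1],[-0.4,0,1,0,1],[-0.1,0,1,0,1],[0,0,0.8,0,1],[0,0,0.4,0,1],[0,0,0.1,0,1],[0,0,0,0,1],[0,0,0,0,1]]}}

```text
time: 18.05
ee_pos: [0.5448, -0.2968, 0.0567]
eef_rot: [2.169, 2.271, 0.0]
contact_force: [0.3, 0.5, -2.2]
width: 0.214
gripper_force: 117.9
```

```bash
python3 - <<'E'
from h import *
im=crk()
E
```

```text
tcp [ 0.54476508 -0.29681197  0.05669077] cracker in tool frame [ 0.1905 -0.0037  0.0469] [[ 0.092 -0.076  0.02 ]
 [ 0.238  0.071  0.055]] 1016
```

>>> {"name": "step_arm", "arguments": {"series": [[1,0,0,0,1],[2,0,0,0,1],[3.5,0,0,0,1],[4.7,0,0,0,1],[-5,0,0,0,1],[-5,0,0,0,1],[-5,0,0,0,1],[-2,0,0,0,1],[0,0,0,0,1],[0,0,0,0,1],[0,0,0,0,1]]}}

```text
time: 19.2
ee_pos: [0.5479, -0.3514, 0.0561]
eef_rot: [-2.165, -2.273, -0.003]
contact_force: [-0.1, 0.5, -2.3]
width: 0.21
gripper_force: 118.0
```

```bash
python3 - <<'E'
from h import *
blade()
out=[]
im,d,P=cloud("scene");out.append(cv2.resize(im[120:240,120:300],None,fx=2.2,fy=2.2,interpolation=2))
im,d,P=cloud("top");out.append(cv2.resize(im[150:270,170:350],None,fx=2.2,fy=2.2,interpolation=2))
cv2.imwrite("pics/c4.png",np.hstack(out)[:,:,::-1])
for t in("glazed_mid","plate"):
    for r in spot_in("top",t)[:1]:
        b=np.array(r["bbox"])*[512,384,512,384];print(t,r["p"],b.round(),ray("top",b[0]+b[2]/2,b[1]+b[3]/2,10))
E
```

```text
pose [ 0.5479 -0.3514  0.0561] head 92.79 pitch deg (nose down +) 0.11 roll -0.0 blade top z under tcp at x=.115: 0.0332 13751
glazed_mid 0.59 [227. 212.  29.  32.] [0.5161072  0.00796411 0.01      ]
plate 0.66 [215. 186.  82.  78.] [ 0.52397418 -0.02932306  0.01      ]
```

View pics/c4.png

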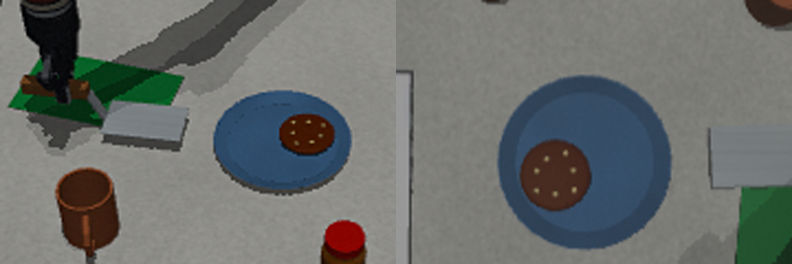

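The cracker lies flat, right side up, about 38 mm from the plate's centre: right panel (556, 175) against (585, 162). Now I lay the spatula on the mat.

>>> {"name": "step_arm", "arguments": {"series": [[-1,-1.5,-0.5,0,1],[-1,-1.5,0,0,1],[-1,-1.5,0,0,1],[-1,-1.5,0,0,1],[0,0,0.5,0,1],[0,0,0.8,0,1],[0,0,0.6,0,1],[0,0,0.3,0,1],[0,0,0.1,0,1],[0,0,0,0,1],[0,0,0,0,1]]}}

```text
time: 20.55
ee_pos: [0.4894, -0.3973, 0.0384]
eef_rot: [2.169, 2.272, -0.0]
contact_force: [0.1, 1.0, -1.6]
width: 0.216
gripper_force: 118.3
```

>>> {"name": "step_arm", "arguments": {"series": [[0,0,0.05,0,1],[0,0,0,0,1],[0,0,0,0,1]], "grip_force": 20}}

```text
time: 20.85
ee_pos: [0.4892, -0.3976, 0.0381]
eef_rot: [2.17, 2.271, -0.0]
contact_force: [0.5, -0.7, -0.6]
width: 0.211
gripper_force: 118.3
```

>>> {"name": "step_arm", "arguments": {"series": [[0,0,0,0,2.5],[0,0,0,0,4],[0,0,0,0,6],[0,0,0,0,8],[0,0,0,0,8.5],[0,0,0,0,8.5],[0,0,0,0,8.5],[0,0,0,0,8.5],[0,0,0,0,8.5]]}}

```text
time: 21.75
ee_pos: [0.489, -0.3973, 0.0378]
eef_rot: [-2.17, -2.272, 0.0]
contact_force: [0.3, 0.5, -0.3]
width: 0.996
gripper_force: 0.0
```

>>> {"name": "step_arm", "arguments": {"series": [[0,0,-1,0,8.5],[0,0,-2,0,8.5],[0,0,-3,0,8.5],[0,0,-3,0,8.5],[0,0,-3,0,8.5],[0,0,-3,0,8.5],[0,0,0,0,8.5],[0,0,0,0,8.5]]}}

```text
time: 22.55
ee_pos: [0.4891, -0.3975, 0.1891]
eef_rot: [2.169, 2.27, 0.0]
contact_force: [-0.2, 0.5, -0.0]
width: 0.997
gripper_force: 0.0
```

```bash
python3 - <<'E'
from h import *
im,d,P=wcloud();out=[im]
i2,d2,P2=cloud("scene");out.append(cv2.resize(i2[100:240,110:300],(521,384))[:,:])
cv2.imwrite("pics/w5.png",cv2.resize(np.hstack(out),None,fx=.75,fy=.75)[:,:,::-1]);print(sense()["ee_pos"],sense()["width"])
E
```

```text
[ 0.48835551 -0.39659601  0.18690384] 0.997317548783281
```

View pics/w5.png

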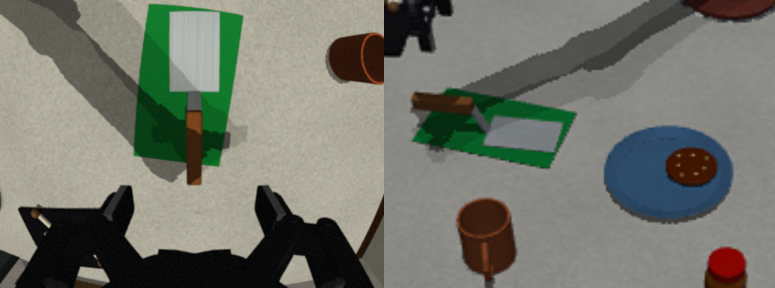

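The spatula stands level on the mat, with its blade at (195, 52) in the left panel. The gripper is clear and the cracker is on the plate.

```bash
python3 -c "
from rig import *
print(finish_job())"
```

```text
the job is handed in; nothing more can be done
None
```

The job is handed in, verdict not shown: the glazed cracker lies flat and right side up, about 38 mm from the plate's centre. It was slid off with a quick pull-back from about 15 mm above the plate floor, because the tool cannot tilt. The spatula rests level on the mat, released, and the pale cracker, mug and jar were left alone.

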